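# Weigh a batch of slide boxes in an evenly loaded carrier tray

### The job

Take the orange dust cover off the balance and park it in the middle of the black rubber mat, where it must also be at the end; then set the empty yellow tray, by its handle, centred and square across the balance's two rubber bars. Load all the blue slide boxes flat into the tray as two squarely aligned piles, one on each blue outline, sharing them evenly (at most one box more on one end) and keeping the tray balanced as you go so that it never tips. When all is loaded and at rest, press the green print key fully down and let it come up; do not disturb the tape rolls and the dropper bottle.

Things in the scene. Friction and masses are not known exactly. Their poses are not given: they have to be found in the camera images.
- balance: Bench balance, fixed: white housing 260 x 120 x 48 mm (x -190 to +70, y -60 to +60 mm; display and key at the -x end) with a narrow pan carrying two black rubber bars along its x at y = +30 and -30 mm, 90 mm long, 6 mm wide, tops 70 mm above the table. Origin: on the table midway between the bars, z up. It does not sink under load.
- bar_left: The balance's rubber bar on its +y side, 90 x 6 x 8 mm; origin: centre of its underside, 62 mm above the table
- bar_right: The balance's rubber bar on its -y side, 90 x 6 x 8 mm; origin: centre of its underside, 62 mm above the table
- print_key (a joint): Green round print key (28 mm across) on top of the balance's front end; 0 = up, 0.006 m = fully down; springs back up, about 4 N to push fully down
- print_key_top (a point): Centre of the top of the print key; moves with it
- tray: Light loose yellow tray, 130 (x) x 250 (y) mm, about 250 g; floor 3 mm thick, lip 10 mm high. Origin: centre of its underside, z up. It is to sit on the bars with its y along the balance's y (either end first). Two boxes more on one end than the other may tip it when nearly empty; one more is safe if the tray is centred to about 5 mm.
- tray_handle (a point): Middle of the top edge of the tray's upright grey handle, 53 mm above the tray's underside; the handle stands in the tray's middle, 60 mm along the tray's x, 12 mm thick along its y
- outline_a (a point): Centre of one blue outline on the tray floor (x 0, y +72 mm, 3 mm above the underside); a box goes on it with its long side along the tray's y
- outline_b (a point): Centre of the other blue outline (x 0, y -72 mm, 3 mm above the underside)
- slide_box_1: Flat closed blue slide box with a white label, 50 (x) x 90 (y) x 14 (z) mm, 90 g, loose; origin: centre of its underside, z up. All are alike and four or five of the five are present, lying flat on the table.
- slide_box_2: Flat closed blue slide box with a white label, 50 (x) x 90 (y) x 14 (z) mm, 90 g, loose; origin: centre of its underside, z up. All are alike and four or five of the five are present, lying flat on the table.
- slide_box_3: Flat closed blue slide box with a white label, 50 (x) x 90 (y) x 14 (z) mm, 90 g, loose; origin: centre of its underside, z up. All are alike and four or five of the five are present, lying flat on the table.
- slide_box_4: Flat closed blue slide box with a white label, 50 (x) x 90 (y) x 14 (z) mm, 90 g, loose; origin: centre of its underside, z up. All are alike and four or five of the five are present, lying flat on the table.
- slide_box_5: Flat closed blue slide box with a white label, 50 (x) x 90 (y) x 14 (z) mm, 90 g, loose; origin: centre of its underside, z up. All are alike and four or five of the five are present, lying flat on the table.
- cover: Loose orange dust cover, 110 (x) x 92 (y) mm, 120 g: at the start it sits on the balance, its top plate on the bars and its skirt hanging 12 mm down round the pan (lift it straight up at least 20 mm). Origin: centre of its lower rim, z up; top plate 16 mm above that; on top a black ridge handle 60 mm along its x, 14 mm thick along its y, top 48 mm above the rim
- mat: Black rubber parking mat for the cover, 130 (x) x 120 (y) x 3 mm, fixed flat on the table; origin: centre of its underside
- label_tape: Bystander: small roll of white label tape, 56 mm across, 12 mm high; origin: centre of its underside
- dropper_bottle: Bystander: amber dropper bottle, 31 mm across, 100 mm high; origin: centre of its underside
- tape_roll_wide: Bystander: wide white tape roll lying flat, 108 mm across, 50 mm high; origin: centre of its underside

How it is judged:
By the outcome, as a careful person would: the job done as asked, in the order asked, and still so for the second after the job is handed in, with the robot touching nothing.
Of slide_box_1, slide_box_2, slide_box_3, slide_box_4, slide_box_5 only 4 to 5 are there at a start; the rules pass over those that are not, and their reading is None.
At some moment in a run one of cover may be knocked a few centimetres aside while the robot is not near it.
It also fails if it takes over 210 s, if anything falls off the work surface, if the arm or the gripper's body presses on something with over 40 N, if the wrist force passes 120 N, or if a joint passes its speed limit or range.

### The arm

A 6-joint arm with a two-finger parallel gripper is mounted at the origin on a cart in front of the work surface, level with it; the furniture and walls round the work are solid. World frame = base frame: x ahead of the robot, y to its left, z up, the work surface at z = 0. Lengths are in m, angles in rad, forces in N, time in s.
With the tool pointing down it reaches from about 0.35 to 0.775 m from the base axis. Payload 7.3 kg.
Tool frame: the origin (TCP) lies at the very end of the fingers, on their centre line; the grasp point (between the pads) lies 19 mm behind it; z points along the fingers, y is the line along which they close (so a half turn about z gives the same grasp; the last joint's range is limited). The gripper opens to 92 mm and grips with 3 to 60 N. Pads are 19 mm wide; open, the fingers measure 130 mm over their backs; the gripper's body (75 mm by 190 mm) begins 47 mm behind the grasp point.
Start: joints at [1.052, 0.342, 1.524, -0, 1.275, -0.146], TCP at [0.191, 0.489, 0.227] pointing down, gripper open.
Joint ranges: [-2.53, 2.53], [-0.77, 2.02], [0.04, 2.7], [-1, 4.14], [0.28, 2.66], [-3.11, 3.11]. Speed limits (rad/s): [2.57, 2.57, 3.14, 3.14, 3.14, 3.14].

### API

Orientations are given as [roll, pitch, yaw] about the fixed x, y, z axes, in that order (R = Rz(yaw) Ry(pitch) Rx(roll)).
In Python, from cell import * gives the robot as it stands.
- The arm moves only by the tool step_arm, never from a script. Its argument "commands" is a list of rows, each a list of 7 numbers: the opening, from 0 (shut) to 1 (fully open), then the shift along the world's x, y, z in cm, then the turn, a rotation vector about the world's x, y, z in rad. A call has 1 to 5 rows; each row is the pose to reach, as a shift and turn from the pose commanded when the call began; what a row does not reach only later rows make up. A row lasts 1/12 s, in which the tool goes at most 41.7 mm and 7.16 degrees, less where a joint would pass 70% of its speed; a pose out of reach is approached as far as the arm can. A call with a gripper value outside its range is refused whole. The fingers move at their own pace and stop on an object; "grip_force" is the grip in N (left out, the last holds). Time passes only in rows, so rows that repeat a pose let the fingers close. It gives the time, the measured TCP pose, the force, the opening and the grip force at its end, in the units of the state.
- observe(): the state, without advancing time (a new reading comes with each control period).
- read_camera(name): name is "scene" or "top"; returns the picture (420x560x3 uint8, red, green, blue); there is no depth.
- camera_model(name): a dict with "vfov" (degrees; the focal length in pixels is half the picture's height over the tangent of half this angle, whatever the lens; pixels are square), "cx", "cy" (the principal point, pixels), "world_to_cam" (4x4, takes a point from world to camera coordinates). Camera axes: x right, y up, looking along -z (the intrinsics and any distortion apply to the point x, -y, -z); pixel columns grow to the right and rows downward; lengths in m; the calibration is good to about 2 mm. A picture is of the moment at which its call begins. camera_model takes no time and is no camera call.
- hand_in(): hands the job in; it is judged then, once.
The state is a dict: "time": time; "qpos": joint angles; "qvel": joint speeds; "joint_efforts": joint torques, N m; "tool_pos": TCP position; "tool_rot": TCP orientation; "contact_force": force on the tool from outside, world axes, zero at the start; "torque": the same for the moment, N m; "opening": finger opening in m; "grip_force": force on a finger pad.
Only numpy, scipy, OpenCV 4.12 (cv2) and the standard library are available. Lean on these libraries where they do the work, as an engineer would, in place of code of your own. Each camera call takes 0.05 s, during which the arm holds its last target. There are 200 camera calls.

## Working session

There is one attempt and no reset: what is moved stays moved. The work goes in short steps, Python scripts to look and compute and a tool call to move; the robot and the scene stay as the last step left them, time stands still between calls to the robot, and variables do not carry over. Pictures are saved under pics/ and viewed, at most 14 in all, crops included, and the job is handed in when it is done.

Besides the shell and the picture viewer there is one more tool, called after "Emit:" as a command line: name --pt "numbers of a row" for each row, then --argument value for the rest. step_arm: Moves the arm, as the interface text tells. Its arguments: {"type":"object","properties":{"commands":{"type":"array"},"grip_force":{"type":"number"}},"required":["commands"]}

```bash
mkdir -p pics; ls; cat > h.py <<'E'
from cell import *
import numpy as np, cv2
def save(n,f): 
    im=read_camera(n); cv2.imwrite('pics/'+f,im[:,:,::-1]); return im
def project(n,p):
    c=camera_model(n); M=np.array(c['world_to_cam']); f=210/np.tan(np.radians(c['vfov'])/2)
    q=(M[:3,:3]@np.atleast_2d(p).T).T+M[:3,3]; q=q*[1,-1,-1]
    return np.c_[c['cx']+f*q[:,0]/q[:,2], c['cy']+f*q[:,1]/q[:,2]]
def cast(n,uv,z):
    c=camera_model(n); M=np.array(c['world_to_cam']); f=210/np.tan(np.radians(c['vfov'])/2)
    uv=np.atleast_2d(uv).astype(float); d=np.c_[(uv[:,0]-c['cx'])/f,-(uv[:,1]-c['cy'])/f,-np.ones(len(uv))]
    R=M[:3,:3]; o=-R.T@M[:3,3]; w=d@R
    return o+w*((z-o[2])/w[:,2])[:,None]
E
python3 - <<'E'
from h import *
save('top','t0.png'); save('scene','s0.png')
for n in('top','scene'): 
    c=camera_model(n); print(c); 
    M=np.array(c['world_to_cam']); print(-M[:3,:3].T@M[:3,3])
print(observe())
E
```

```text
pics
{'vfov': 53.619544049626505, 'cx': 282.7642651634696, 'cy': 214.1362308522117, 'world_to_cam': array([[-1.23628991e-03, -9.99998849e-01,  8.79801836e-04,
        -3.02018734e-02],
       [ 9.81748337e-01, -1.04640449e-03,  1.90181775e-01,
        -5.13979158e-01],
       [-1.90180635e-01,  1.09886380e-03,  9.81748501e-01,
        -1.17867647e+00],
       [ 0.00000000e+00,  0.00000000e+00,  0.00000000e+00,
         1.00000000e+00]])}
[ 0.28039941 -0.02944446  1.2549399 ]
{'vfov': 44.35244713863918, 'cx': 274.74552023521346, 'cy': 211.69874535646105, 'world_to_cam': array([[-0.55487432, -0.83185447,  0.01151662,  0.22977784],
       [ 0.54311742, -0.35172159,  0.76244041, -0.34075258],
       [-0.63018882,  0.42931348,  0.64695593, -1.59900829],
       [ 0.        ,  0.        ,  0.        ,  1.        ]])}
[-0.69511066  0.7577675   1.29164518]
{'time': 0.1, 'qpos': array([ 1.05204374e+00,  3.42651497e-01,  1.52489270e+00, -2.83377556e-05,
        1.27540200e+00, -1.46001109e-01]), 'qvel': array([ 0.00221621, -0.00050862, -0.0022742 , -0.00086145,  0.00047369,
       -0.00109175]), 'joint_efforts': array([ 2.70729142e-03, -4.32005453e+01, -2.44695604e+01,  7.18654110e-02,
        5.25799161e-02, -4.54831240e-05]), 'tool_pos': array([0.19100576, 0.48864352, 0.22612532]), 'tool_rot': array([-3.14024958e+00, -1.70105586e-04,  2.76884933e+00]), 'contact_force': array([-0.25167262, -0.47547128, -0.78234508]), 'torque': array([0.06124019, 0.00654417, 0.00780508]), 'grip_force': 0.0, 'opening': 0.09198030109965681}
```

View pics/t0.png

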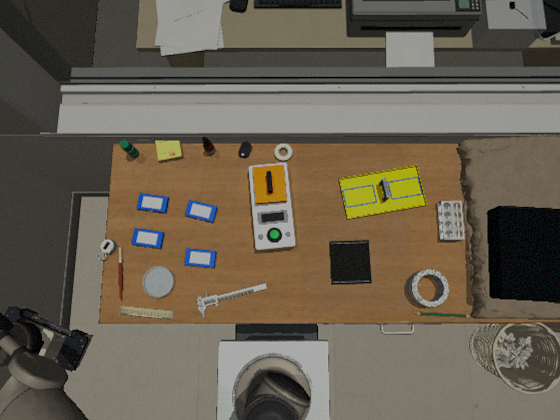

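View pics/s0.png

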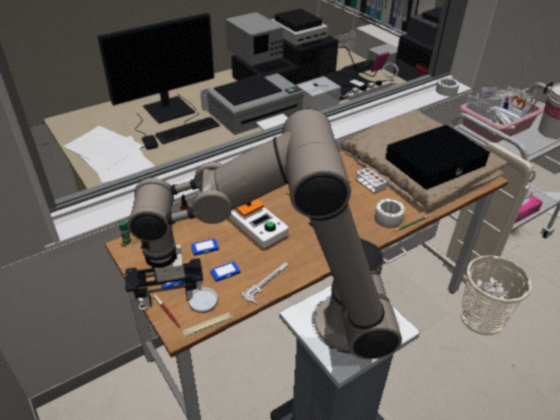

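The top view shows the balance at (271,205) with the orange cover at (268,185). The yellow tray is at (383,192), the mat at (350,262), and four blue boxes lie at (152,203), (201,211), (148,238) and (200,258). The label tape is at (283,152), the wide roll at (430,288) and the bottle near (208,147).

```bash
cat >> h.py <<'E'
def rects(im,lo,hi,amin,z,n='top',roi=None):
    hsv=cv2.cvtColor(im,cv2.COLOR_RGB2HSV); m=cv2.inRange(hsv,np.array(lo),np.array(hi))
    if roi: 
        k=np.zeros_like(m); a,b,c,d=roi; k[b:d,a:c]=m[b:d,a:c]; m=k
    out=[]
    for c in cv2.findContours(m,cv2.RETR_EXTERNAL,cv2.CHAIN_APPROX_NONE)[0]:
        if cv2.contourArea(c)<amin: continue
        P=cast(n,c[:,0],z)[:,:2]; r=cv2.minAreaRect((P*1000).astype(np.float32))
        (cx,cy),(w,h),a=r
        if w<h: a+=90; w,h=h,w
        M=cv2.moments(c); out.append((np.round([cx,cy,w,h],1),round((a+90)%180-90,1),np.round([M['m10']/M['m00'],M['m01']/M['m00']],1)))
    return out  # centre mm, long, short, angle of long side vs world x (deg)
E
python3 - <<'E'
from h import *
im=cv2.imread('pics/t0.png')[:,:,::-1].copy()
hs=cv2.cvtColor(im,cv2.COLOR_RGB2HSV)
for p in [(140,203),(258,180),(350,180),(350,262),(274,235),(258,210),(283,145),(208,147),(418,288)]: print(p,hs[p[1],p[0]])
print('box',*rects(im,(105,120,60),(125,255,255),80,.014,roi=(100,140,330,325)),sep='\n')
print('tray',*rects(im,(22,120,90),(38,255,255),600,.010,roi=(320,140,460,240)),sep='\n')
print('cover',*rects(im,(8,180,120),(22,255,255),200,.074,roi=(245,155,295,210)),sep='\n')
print('mat',*rects(im,(0,0,0),(180,255,60),500,.003,roi=(320,230,380,300)),sep='\n')
print('bal',*rects(im,(0,0,120),(180,60,255),500,.048,roi=(240,155,305,260)),sep='\n')
print('key',*rects(im,(60,120,60),(90,255,255),50,.05,roi=(240,155,305,260)),sep='\n')
print('tapes',*rects(im,(0,0,120),(180,60,255),60,.03,roi=(270,140,465,325)),sep='\n')
cv2.imwrite('pics/t0c.png',cv2.resize(im[130:330,230:470,::-1],None,fx=3.3,fy=3,interpolation=cv2.INTER_CUBIC)[:600,:800])
E
```

```text
(140, 203) [108 221 166]
(258, 180) [ 20 243 172]
(350, 180) [ 31 216 170]
(350, 262) [ 0  0 22]
(274, 235) [ 69 172 157]
(258, 210) [ 60   3 170]
(283, 145) [ 28  22 173]
(208, 147) [ 13 249  41]
(418, 288) [ 17 143 127]
box
(array([388.9, 216.3,  89.9,  49. ]), 84.3, array([199.9, 257.7]))
(array([448.5, 376.6,  91.1,  50.1]), 81.8, array([147.3, 237.9]))
(array([531.6, 219.2,  90.1,  49.5]), 76.5, array([200.7, 210.8]))
(array([557. , 368.5,  90.5,  49.9]), 82.1, array([152.2, 202.7]))
tray
(array([ 594. , -338.4,  251.3,  132.5]), -79.9, array([388.2, 190.3]))
cover
(array([600.1,   8.4, 108.9,  89.2]), 4.9, array([269.5, 183.9]))
mat
(array([ 377.3, -232.2,  128.4,  118.5]), 1.8, array([350.1, 262.6]))
bal
(array([543.1,   3.6, 258.1, 118.8]), 5.7, array([271.2, 205.8]))
key
(array([456.1,  -6.5,  26.6,  26.3]), 0.3, array([274. , 233.7]))
tapes
(array([ 300.7, -458.3,  106.9,  104.6]), -3.5, array([430. , 287.6]))
(array([ 501.3, -533.1,  119.3,   73.8]), 0.5, array([451. , 219.9]))
(array([548.5, -29.4, 265.2,  74.2]), 0.3, array([284.2, 218.2]))
(array([715.1, -31.7,  52.1,  51.5]), -43.8, array([282.9, 151.4]))
```

View pics/t0c.png

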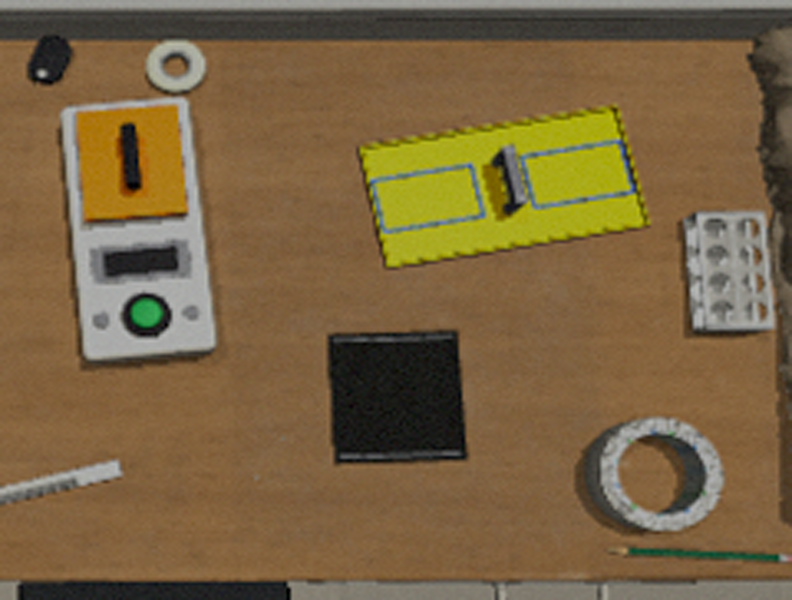

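Everything measures close to its stated size, so the calibration holds. I'm moving to the cover: centre (600, 8), yaw about 5.5°.

Emit:
step_arm --pt "1 2.5 -3 0 0 0 0.09" --pt "1 5 -6 0 0 0 0.18" --pt "1 7.5 -9 0 0 0 0.27" --pt "1 10 -12 0 0 0 0.36" --pt "1 12.5 -15 0 0 0 0.466" --grip_force 20

```text
time: 0.52
tool_pos: [0.3159, 0.3385, 0.2265]
tool_rot: [-3.141, -0.0, -3.048]
contact_force: [0.9, 0.3, 0.8]
opening: 0.0916
grip_force: 0.0
```

Emit:
step_arm --pt "1 2.5 -3 0 0 0 0" --pt "1 5 -6 0 0 0 0" --pt "1 7.5 -9 0 0 0 0" --pt "1 10 -12 0 0 0 0" --pt "1 12.5 -15 0 0 0 0"

```text
time: 0.93
tool_pos: [0.441, 0.1884, 0.2266]
tool_rot: [3.141, -0.0, -3.053]
contact_force: [1.1, 1.0, -0.3]
opening: 0.0916
grip_force: 0.0
```

Emit:
step_arm --pt "1 2.5 -3 0 0 0 0" --pt "1 5 -6 0 0 0 0" --pt "1 7.5 -9 0 0 0 0" --pt "1 10 -12 0 0 0 0" --pt "1 12.5 -15 0 0 0 0"

```text
time: 1.35
tool_pos: [0.566, 0.0384, 0.2263]
tool_rot: [3.141, -0.001, -3.053]
contact_force: [0.7, 0.9, 0.4]
opening: 0.0922
grip_force: 0.0
```

Emit:
step_arm --pt "1 2 -1.5 -1 0 0 0" --pt "1 3.4 -3 -4 0 0 0" --pt "1 3.4 -3 -4 0 0 0" --pt "1 3.4 -3 -4 0 0 0"

```text
time: 1.68
tool_pos: [0.5982, 0.0096, 0.1843]
tool_rot: [3.14, -0.005, -3.054]
contact_force: [0.2, 1.1, -0.2]
opening: 0.0916
grip_force: 0.0
```

Emit:
step_arm --pt "1 0 0 -3.5 0 0 0.007" --pt "1 0 0 -7 0 0 0.007" --pt "1 0 0 -9 0 0 0.007" --pt "1 0 0 -10.3 0 0 0.007" --pt "1 0 0 -10.3 0 0 0.007"

```text
time: 2.1
tool_pos: [0.5972, 0.0115, 0.082]
tool_rot: [3.14, -0.005, -3.044]
contact_force: [-0.5, 0.1, -0.3]
opening: 0.0919
grip_force: 0.0
```

Emit:
step_arm --pt "0.1 0 0 0 0 0 0" --pt "0.1 0 0 0 0 0 0" --pt "0.1 0 0 0 0 0 0" --pt "0.1 0 0 0 0 0 0" --pt "0.1 0 0 0 0 0 0"

```text
time: 2.52
tool_pos: [0.5997, 0.0102, 0.0848]
tool_rot: [-3.141, 0.002, -3.045]
contact_force: [0.3, 0.9, -0.1]
opening: 0.0632
grip_force: 0.0
```

Emit:
step_arm --pt "0.1 0 0 0 0 0 0" --pt "0.1 0 0 0 0 0 0" --pt "0.1 0 0 0 0 0 0" --pt "0.1 0 0 0 0 0 0" --pt "0.1 0 0 0 0 0 0"

```text
time: 2.93
tool_pos: [0.5992, 0.0102, 0.0837]
tool_rot: [3.141, -0.0, -3.046]
contact_force: [0.3, -0.4, -0.7]
opening: 0.0298
grip_force: 0.0
```

Emit:
step_arm --pt "0 0 0 0 0 0 0" --pt "0 0 0 0 0 0 0" --pt "0 0 0 0 0 0 0" --pt "0 0 0 0 0 0 0" --pt "0 0 0 0 0 0 0" --grip_force 20

```text
time: 3.35
tool_pos: [0.5993, 0.0102, 0.0837]
tool_rot: [3.141, -0.0, -3.046]
contact_force: [0.3, -1.1, -1.3]
opening: 0.0136
grip_force: 20.0
```

Emit:
step_arm --pt "0 0 0 1 0 0 0" --pt "0 0 0 2.5 0 0 0" --pt "0 0 0 4.5 0 0 0" --pt "0 0 0 6.5 0 0 0" --pt "0 0 0 6.5 0 0 0"

```text
time: 3.77
tool_pos: [0.6015, 0.01, 0.1536]
tool_rot: [-3.14, 0.008, -3.045]
contact_force: [1.1, -0.6, -1.1]
opening: 0.0136
grip_force: 20.0
```

Emit:
step_arm --pt "0 -1.5 -1.6 0 0 0 0" --pt "0 -4 -4.3 0 0 0 -0.02" --pt "0 -6.5 -7 0 0 0 -0.04" --pt "0 -9 -9.7 0 0 0 -0.065" --pt "0 -11.5 -12.4 0 0 0 -0.065"

```text
time: 4.18
tool_pos: [0.4827, -0.1144, 0.1484]
tool_rot: [3.141, -0.001, -3.111]
contact_force: [-0.5, -1.0, -1.3]
opening: 0.0137
grip_force: 20.0
```

Emit:
step_arm --pt "0 -2.5 -2.7 0 0 0 0" --pt "0 -5 -5.4 0 0 0 0" --pt "0 -7.5 -8.1 0 0 0 0" --pt "0 -9.7 -10.5 0 0 0 0" --pt "0 -10.9 -11.8 0 0 0 0"

```text
time: 4.6
tool_pos: [0.3729, -0.2335, 0.1486]
tool_rot: [-3.141, -0.001, -3.112]
contact_force: [1.0, 0.4, -1.1]
opening: 0.0136
grip_force: 20.0
```

Emit:
step_arm --pt "0 0 0 -3 0 0 0" --pt "0 0 0 -6 0 0 0" --pt "0 0 0 -8 0 0 0" --pt "0 0 0 -9.5 0 0 0" --pt "0 0 0 -9.5 0 0 0"

```text
time: 5.02
tool_pos: [0.3735, -0.2304, 0.0511]
tool_rot: [3.137, -0.004, -3.111]
contact_force: [-1.4, 0.2, -1.8]
opening: 0.0137
grip_force: 20.0
```

Emit:
step_arm --pt "0 0.1 0 -1.2 0 0 0" --pt "0 0.1 0 -2 0 0 0" --pt "0 0.1 0 -2.4 0 0 0" --pt "0 0.1 0 -2.4 0 0 0" --pt "0 0.1 0 -2.4 0 0 0"

```text
time: 5.43
tool_pos: [0.3764, -0.2319, 0.0301]
tool_rot: [-3.142, 0.0, -3.11]
contact_force: [0.1, 0.2, -1.3]
opening: 0.0139
grip_force: 20.0
```

Emit:
step_arm --pt "0.4 0 0 0 0 0 0" --pt "0.4 0 0 0 0 0 0" --pt "0.4 0 0 0 0 0 0" --pt "0.4 0 0 0 0 0 0" --pt "0.4 0 0 0 0 0 0"

```text
time: 5.85
tool_pos: [0.3764, -0.2319, 0.03]
tool_rot: [-3.141, 0.0, -3.111]
contact_force: [-0.5, 0.2, -1.0]
opening: 0.0363
grip_force: 0.0
```

Emit:
step_arm --pt "0.6 0 0 1 0 0 0" --pt "0.6 0 0 4 0 0 0" --pt "0.6 0 0 8 0 0 0" --pt "0.6 0 0 11 0 0 0" --pt "0.6 0 0 12 0 0 0"

```text
time: 6.27
tool_pos: [0.3778, -0.2332, 0.1541]
tool_rot: [-3.137, 0.005, -3.11]
contact_force: [0.9, -0.3, -0.1]
opening: 0.0545
grip_force: 0.0
```

Emit:
step_arm --pt "0.6 2 0 0 0 0 0" --pt "0.6 5 -2 0 0 0 0" --pt "0.6 9 -3 0 0 0 0" --pt "0.6 13 -4 0 0 0 0" --pt "0.6 15 -5 0 0 0 0"

```text
time: 6.68
tool_pos: [0.5299, -0.2821, 0.1498]
tool_rot: [-3.141, 0.002, -3.11]
contact_force: [-0.2, 0.5, 0.4]
opening: 0.0551
grip_force: 0.0
```

```bash
python3 - <<'E'
from h import *
im=save('top','t1.png')
cv2.imwrite('pics/t1c.png',cv2.resize(im[130:330,230:470,::-1],None,fx=3.3,fy=3,interpolation=cv2.INTER_CUBIC)[:600,:800])
print('cover',*rects(im,(8,180,120),(22,255,255),200,.019,roi=(320,200,400,310)),sep='\n')
print('bars/pan',*rects(im,(0,0,0),(180,255,70),20,.070,roi=(245,155,300,206)),sep='\n')
E
```

```text
cover
bars/pan
(array([599.1,  40.1,  88.5,   6.4]), 5.6, array([258.8, 184.9]))
```

View pics/t1c.png

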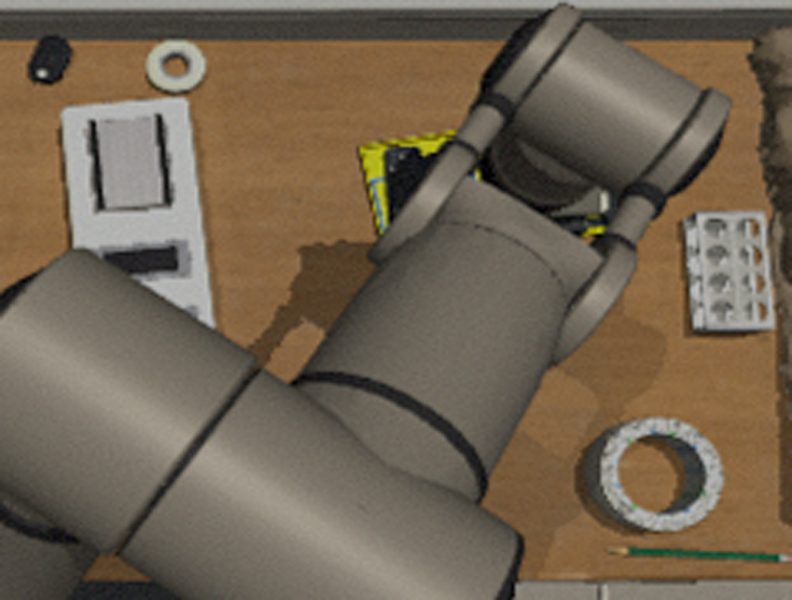

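The pan is bare. The left bar sits at (599, 40) with yaw 5.6°, so the balance origin is about (602, 10). The arm hides the cover, so I'll check it later. Next is the tray handle at (594, -338), yaw 10.1°.

Emit:
step_arm --pt "1 2 -2 0 0 0 0.08" --pt "1 5 -4.5 0 0 0 0.145" --pt "1 6.8 -5.6 0 0 0 0.145" --pt "1 6.8 -5.6 -2 0 0 0.145" --pt "1 6.8 -5.6 -2 0 0 0.145"

```text
time: 7.15
tool_pos: [0.5932, -0.3373, 0.1256]
tool_rot: [3.137, -0.004, -2.966]
contact_force: [-0.1, 0.5, -2.3]
opening: 0.0839
grip_force: 0.0
```

Emit:
step_arm --pt "1 0 0 -1 0 0 0" --pt "1 0 0 -3 0 0 0" --pt "1 0 0 -5 0 0 0" --pt "1 0 0 -5 0 0 0" --pt "1 0 0 -5 0 0 0"

```text
time: 7.57
tool_pos: [0.5934, -0.3371, 0.0794]
tool_rot: [3.14, -0.002, -2.966]
contact_force: [1.3, 0.1, 0.8]
opening: 0.0915
grip_force: 0.0
```

Emit:
step_arm --pt "1 0 -0.1 -2 0 0 0" --pt "1 0 -0.1 -4 0 0 0" --pt "1 0 -0.1 -6 0 0 0" --pt "0.5 0 -0.1 -6 0 0 0" --pt "0 0 -0.1 -6 0 0 0"

```text
time: 7.98
tool_pos: [0.5943, -0.3388, 0.0206]
tool_rot: [3.141, -0.0, -2.966]
contact_force: [-0.5, -0.3, 0.3]
opening: 0.083
grip_force: 0.0
```

Emit:
step_arm --pt "0 0 0 0 0 0 0" --pt "0 0 0 0 0 0 0" --pt "0 0 0 0 0 0 0" --pt "0 0 0 0 0 0 0" --pt "0 0 0 0 0 0 0" --grip_force 12

```text
time: 8.4
tool_pos: [0.5945, -0.339, 0.0205]
tool_rot: [-3.141, 0.001, -2.966]
contact_force: [-0.3, -0.9, -0.1]
opening: 0.0497
grip_force: 0.0
```

Emit:
step_arm --pt "0 0 0 0 0 0 0" --pt "0 0 0 0 0 0 0" --pt "0 0 0 0 0 0 0" --pt "0 0 0 0 0 0 0" --pt "0 0 0 0 0 0 0"

```text
time: 8.82
tool_pos: [0.5942, -0.3388, 0.0197]
tool_rot: [3.141, -0.0, -2.966]
contact_force: [-0.5, 2.9, 0.2]
opening: 0.0162
grip_force: 0.2
```

Emit:
step_arm --pt "0 0 0 0 0 0 0" --pt "0 0 0 0 0 0 0" --pt "0 0 0 0 0 0 0" --grip_force 30

```text
time: 9.07
tool_pos: [0.5942, -0.3385, 0.0196]
tool_rot: [3.141, -0.0, -2.966]
contact_force: [-0.2, 2.5, 1.0]
opening: 0.0116
grip_force: 30.0
```

Emit:
step_arm --pt "0 0 0 1 0 0 0" --pt "0 0 0 3 0 0 0" --pt "0 0 0 6 0 0 0" --pt "0 0 0 9 0 0 0" --pt "0 0 0 11 0 0 0"

```text
time: 9.48
tool_pos: [0.595, -0.3396, 0.1334]
tool_rot: [-3.139, 0.002, -2.966]
contact_force: [0.2, -0.6, -1.4]
opening: 0.0119
grip_force: 30.0
```

Emit:
step_arm --pt "0 0 1 0 0 0 0" --pt "0 0 3 0 0 0 -0.02" --pt "0 0 6 0 0 0 -0.04" --pt "0 0 9 0 0 0 -0.06" --pt "0 0 12 0 0 0 -0.08"

```text
time: 9.9
tool_pos: [0.5933, -0.217, 0.1285]
tool_rot: [3.14, -0.002, -3.047]
contact_force: [0.1, 0.2, -2.5]
opening: 0.0117
grip_force: 30.0
```

Emit:
step_arm --pt "0 0.2 3 0 0 0 0" --pt "0 0.4 6 0 0 0 0" --pt "0 0.6 9 0 0 0 0" --pt "0 0.8 12 0 0 0 0" --pt "0 0.8 15 0 0 0 0"

```text
time: 10.32
tool_pos: [0.6016, -0.0668, 0.1288]
tool_rot: [3.141, -0.001, -3.045]
contact_force: [0.2, -0.2, -1.7]
opening: 0.0118
grip_force: 30.0
```

Emit:
step_arm --pt "0 0 2.5 0 0 0 0" --pt "0 0 5 0 0 0 0" --pt "0 0 7 0 0 0 0" --pt "0 0 7.8 0 0 0 0" --pt "0 0 7.8 0 0 0 0"

```text
time: 10.73
tool_pos: [0.6015, 0.0113, 0.129]
tool_rot: [3.141, -0.001, -3.043]
contact_force: [-0.4, 0.6, -2.6]
opening: 0.012
grip_force: 30.0
```

```bash
python3 - <<'E'
from h import *
im=save('top','t2.png')
s=save('scene','s2.png')
print(observe()['tool_pos'],observe()['tool_rot'],observe()['torque'])
a=cv2.resize(im[130:310,150:450,::-1],None,fx=2.6,fy=2.6,interpolation=cv2.INTER_CUBIC)
cv2.imwrite('pics/t2c.png',a)
print('cover',*rects(im,(8,180,120),(22,255,255),200,.019,roi=(320,200,400,310)),sep='\n')
E
```

```text
[0.60198551 0.00876046 0.12927588] [-3.14121175e+00 -7.60328933e-04 -3.04511059e+00] [0.04175431 0.02196615 0.05080581]
cover
(array([ 377.8, -233.3,  109.5,   91.6]), 1.4, array([351.2, 261.2]))
```

View pics/t2c.png

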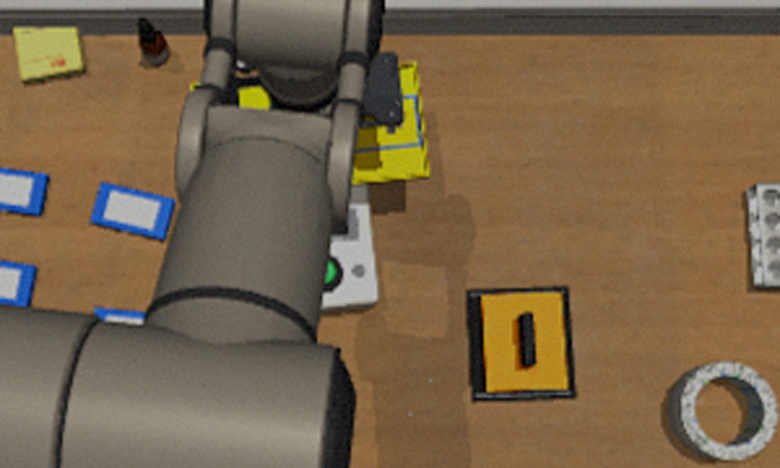

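The cover sits within the mat, but the right-hand margin looks thin. I'll measure it along a pixel row.

```bash
python3 - <<'E'
from h import *
im=cv2.imread('pics/t2.png')[:,:,::-1]
for v in (250,268): print(v,[(u,*im[v,u]) for u in list(range(328,342))+list(range(362,376))])
print([(v,*im[v,345]) for v in list(range(238,248))+list(range(276,288))])
for v in (250,268):
  for u in (331,335,337,369,371): print(u,v,np.round(cast('top',(u,v),.003)[0,:2]*1e3),np.round(cast('top',(u,v),.019)[0,:2]*1e3))
im0=cv2.imread('pics/t0.png')[:,:,::-1].copy()
print([(u,*im0[262,u]) for u in list(range(326,336))+list(range(366,376))])
E
```

```text
250 [(328, np.uint8(124), np.uint8(96), np.uint8(63)), (329, np.uint8(69), np.uint8(53), np.uint8(35)), (330, np.uint8(22), np.uint8(18), np.uint8(20)), (331, np.uint8(21), np.uint8(24), np.uint8(23)), (332, np.uint8(29), np.uint8(26), np.uint8(28)), (333, np.uint8(13), np.uint8(21), np.uint8(18)), (334, np.uint8(18), np.uint8(19), np.uint8(22)), (335, np.uint8(99), np.uint8(41), np.uint8(1)), (336, np.uint8(172), np.uint8(127), np.uint8(24)), (337, np.uint8(183), np.uint8(141), np.uint8(30)), (338, np.uint8(183), np.uint8(142), np.uint8(38)), (339, np.uint8(185), np.uint8(141), np.uint8(39)), (340, np.uint8(185), np.uint8(141), np.uint8(41)), (341, np.uint8(183), np.uint8(138), np.uint8(28)), (362, np.uint8(184), np.uint8(137), np.uint8(38)), (363, np.uint8(181), np.uint8(137), np.uint8(35)), (364, np.uint8(183), np.uint8(137), np.uint8(27)), (365, np.uint8(192), np.uint8(151), np.uint8(40)), (366, np.uint8(105), np.uint8(79), np.uint8(24)), (367, np.uint8(23), np.uint8(19), np.uint8(22)), (368, np.uint8(18), np.uint8(19), np.uint8(25)), (369, np.uint8(93), np.uint8(74), np.uint8(48
[... 3482 characters left out ...]
6)), (332, np.uint8(27), np.uint8(28), np.uint8(22)), (333, np.uint8(20), np.uint8(22), np.uint8(19)), (334, np.uint8(28), np.uint8(23), np.uint8(24)), (335, np.uint8(27), np.uint8(28), np.uint8(27)), (366, np.uint8(26), np.uint8(30), np.uint8(21)), (367, np.uint8(17), np.uint8(14), np.uint8(15)), (368, np.uint8(28), np.uint8(24), np.uint8(21)), (369, np.uint8(14), np.uint8(14), np.uint8(12)), (370, np.uint8(124), np.uint8(99), np.uint8(75)), (371, np.uint8(134), np.uint8(106), np.uint8(76)), (372, np.uint8(135), np.uint8(105), np.uint8(74)), (373, np.uint8(132), np.uint8(102), np.uint8(69)), (374, np.uint8(131), np.uint8(99), np.uint8(68)), (375, np.uint8(131), np.uint8(101), np.uint8(66))]
```

The cover is about 2–3 mm off the mat's centre, which is fine. Now I'll lower the tray.

Emit:
step_arm --pt "0 0 0 -1 0 0 0" --pt "0 0 0 -2 0 0 0" --pt "0 0 0 -3 0 0 0" --pt "0 0 0 -3.5 0 0 0" --pt "0 0 0 -3.5 0 0 0"

```text
time: 11.25
tool_pos: [0.601, 0.0087, 0.0924]
tool_rot: [3.141, -0.004, -3.046]
contact_force: [-0.6, -0.4, -1.6]
opening: 0.0119
grip_force: 30.0
```

Emit:
step_arm --pt "0 0 0 0 0 0 0" --pt "0 0 0 0 0 0 0" --pt "0 0 0 0 0 0 0"

```text
time: 11.5
tool_pos: [0.6027, 0.0091, 0.0953]
tool_rot: [-3.141, 0.001, -3.046]
contact_force: [0.7, 0.4, -2.3]
opening: 0.0117
grip_force: 30.0
```

Emit:
step_arm --pt "0 0 0.05 -0.2 0 0 0" --pt "0 0 0.05 -0.4 0 0 0" --pt "0 0 0.05 -0.4 0 0 0" --pt "0 0 0.05 -0.4 0 0 0" --pt "0 0 0.05 -0.4 0 0 0"

```text
time: 11.92
tool_pos: [0.6023, 0.0097, 0.0908]
tool_rot: [3.142, 0.0, -3.046]
contact_force: [0.7, 0.6, -2.4]
opening: 0.0118
grip_force: 30.0
```

Emit:
step_arm --pt "0 0 0 -0.1 0 0 0" --pt "0 0 0 -0.1 0 0 0" --pt "0 0 0 -0.1 0 0 0" --pt "0 0 0 -0.1 0 0 0"

```text
time: 12.25
tool_pos: [0.6023, 0.0097, 0.0898]
tool_rot: [3.141, 0.0, -3.046]
contact_force: [0.3, 0.5, -1.2]
opening: 0.0115
grip_force: 30.0
```

Emit:
step_arm --pt "0.4 0 0 0 0 0 0" --pt "0.4 0 0 0 0 0 0" --pt "0.4 0 0 0 0 0 0" --pt "0.4 0 0 0 0 0 0" --pt "0.4 0 0 0 0 0 0"

```text
time: 12.67
tool_pos: [0.6024, 0.0097, 0.09]
tool_rot: [-3.142, 0.0, -3.046]
contact_force: [0.6, -1.0, 0.5]
opening: 0.0355
grip_force: 0.0
```

Emit:
step_arm --pt "0.6 0 0 1 0 0 0" --pt "0.6 0 0 3 0 0 0" --pt "0.6 0 0 6 0 0 0" --pt "0.6 0 0 9 0 0 0" --pt "0.6 0 0 10 0 0 0"

```text
time: 13.08
tool_pos: [0.6042, 0.0095, 0.1953]
tool_rot: [-3.14, 0.008, -3.045]
contact_force: [0.7, -0.1, 1.2]
opening: 0.0545
grip_force: 0.0
```

Emit:
step_arm --pt "0.6 -2 3 0 0 0 -0.1" --pt "0.6 -4 6 0 0 0 -0.2" --pt "0.6 -6 9 0 0 0 -0.3" --pt "0.6 -8 12 0 0 0 -0.4" --pt "0.6 -10 15 0 0 0 -0.5"

```text
time: 13.5
tool_pos: [0.501, 0.1607, 0.1899]
tool_rot: [3.141, 0.0, 2.732]
contact_force: [0.7, 0.7, -0.3]
opening: 0.0549
grip_force: 0.0
```

Emit:
step_arm --pt "0.65 -2 2 0 0 0 -0.11" --pt "0.65 -4 4 0 0 0 -0.22" --pt "0.65 -6 6 0 0 0 -0.33" --pt "0.65 -8 8 0 0 0 -0.44" --pt "0.65 -10 10 0 0 0 -0.55"

```text
time: 13.92
tool_pos: [0.4011, 0.2605, 0.1899]
tool_rot: [3.141, 0.0, 2.182]
contact_force: [1.5, 0.9, -0.6]
opening: 0.0598
grip_force: 0.0
```

```bash
python3 - <<'E'
from h import *
im=save('top','t3.png')
a=cv2.resize(im[130:310,130:430,::-1],None,fx=2.6,fy=2.6,interpolation=cv2.INTER_CUBIC)
cv2.imwrite('pics/t3c.png',a)
print('tray',*rects(im,(22,120,90),(38,255,255),300,.080,roi=(200,140,350,240)),sep='\n')
print('bal',*rects(im,(0,0,120),(180,60,255),300,.048,roi=(240,155,305,260)),sep='\n')
print('box',*rects(im,(105,120,60),(125,255,255),80,.014,roi=(100,140,225,325)),sep='\n')
E
```

```text
tray
(array([602. ,   7.9, 252.6, 132.4]), -84.5, array([269.5, 182.9]))
bal
(array([475.4,  -3.2, 121.8, 118.6]), 5.7, array([273.4, 227.4]))
box
(array([389.1, 216.2,  89.7,  49.4]), 84.5, array([205. , 257.4]))
(array([531.6, 219.2,  90.1,  49.5]), 76.6, array([200.7, 210.8]))
(array([555.5, 356.2,  65.7,  49.1]), 81.7, array([162.6, 202.9]))
```

View pics/t3c.png

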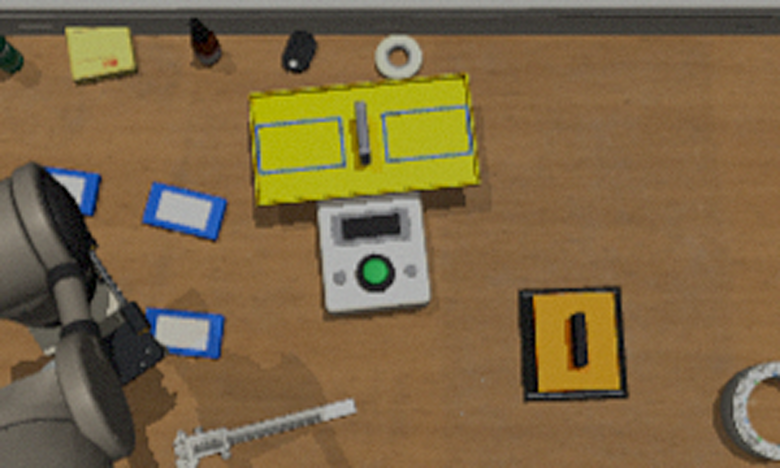

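The tray sits square at about (602, 9), yaw 5.5°, and the cover is on the mat. Next I pick box 1 at (389, 216).

Emit:
step_arm --pt "0.75 -0.3 -1 0 0 0 -0.12" --pt "0.75 -0.6 -2 -1 0 0 -0.24" --pt "0.75 -0.9 -3 -3 0 0 -0.36" --pt "0.75 -1.2 -4 -6 0 0 -0.48" --pt "0.75 -1.2 -4.4 -9 0 0 -0.6"

```text
time: 14.38
tool_pos: [0.3902, 0.2149, 0.0996]
tool_rot: [3.139, -0.0, 1.582]
contact_force: [0.4, 0.6, -0.1]
opening: 0.0688
grip_force: 0.0
```

Emit:
step_arm --pt "0.75 0 0 -1 0 0 -0.109" --pt "0.75 0 0 -3 0 0 -0.109" --pt "0.75 0 0 -5 0 0 -0.109" --pt "0.75 0 0 -6 0 0 -0.109" --pt "0.75 0 0 -6 0 0 -0.109" --grip_force 15

```text
time: 14.8
tool_pos: [0.389, 0.215, 0.038]
tool_rot: [-3.138, 0.002, 1.479]
contact_force: [0.1, 0.1, -0.5]
opening: 0.0689
grip_force: 0.0
```

Emit:
step_arm --pt "0.75 0 0.1 -1.5 0 0 -0.005" --pt "0.75 0 0.1 -2.8 0 0 -0.005" --pt "0.75 0 0.1 -3.5 0 0 -0.005" --pt "0.75 0 0.1 -3.5 0 0 -0.005" --pt "0.45 0 0.1 -3.5 0 0 -0.005"

```text
time: 15.22
tool_pos: [0.3905, 0.2167, 0.0052]
tool_rot: [3.141, -0.0, 1.474]
contact_force: [-0.3, -0.5, -1.0]
opening: 0.0658
grip_force: 0.0
```

Emit:
step_arm --pt "0.45 0 0 0 0 0 0" --pt "0.45 0 0 0 0 0 0" --pt "0.45 0 0 0 0 0 0" --pt "0.45 0 0 0 0 0 0" --pt "0.45 0 0 0 0 0 0"

```text
time: 15.63
tool_pos: [0.3907, 0.2168, 0.0054]
tool_rot: [3.14, -0.0, 1.474]
contact_force: [-1.0, 0.4, 5.8]
opening: 0.0501
grip_force: 15.0
```

Emit:
step_arm --pt "0.45 0 0 1 0 0 0" --pt "0.45 0 0 4 0 0 0" --pt "0.45 0 0 8 0 0 0" --pt "0.45 1 -1 12 0 0 0.05" --pt "0.45 3 -2.3 13 0 0 0.1"

```text
time: 16.05
tool_pos: [0.4211, 0.1948, 0.14]
tool_rot: [3.135, -0.002, 1.578]
contact_force: [1.2, 1.6, -0.7]
opening: 0.0496
grip_force: 15.0
```

Emit:
step_arm --pt "0.45 3 -2 0 0 0 0.05" --pt "0.45 6 -4 0 0 0 0.093" --pt "0.45 9 -6 0 0 0 0.093" --pt "0.45 12 -8 0 0 0 0.093" --pt "0.45 15 -10 0 0 0 0.093"

```text
time: 16.47
tool_pos: [0.5713, 0.0925, 0.1347]
tool_rot: [-3.141, -0.0, 1.667]
contact_force: [0.4, 0.5, -1.4]
opening: 0.0498
grip_force: 15.0
```

Emit:
step_arm --pt "0.45 1.8 -0.9 0 0 0 0" --pt "0.45 2.46 -1.3 -1.5 0 0 0" --pt "0.45 2.46 -1.3 -3 0 0 0" --pt "0.45 2.46 -1.3 -4 0 0 0" --pt "0.45 2.46 -1.3 -4 0 0 0"

```text
time: 16.88
tool_pos: [0.593, 0.0806, 0.0921]
tool_rot: [-3.136, -0.001, 1.666]
contact_force: [-0.9, 0.3, -0.8]
opening: 0.0498
grip_force: 15.0
```

Emit:
step_arm --pt "0.45 0 0 0 0 0 0" --pt "0.45 0 0 0 0 0 0" --pt "0.45 0 0 0 0 0 0"

```text
time: 17.13
tool_pos: [0.5953, 0.081, 0.0959]
tool_rot: [3.14, 0.0, 1.667]
contact_force: [-0.1, -0.6, -1.3]
opening: 0.05
grip_force: 15.0
```

Emit:
step_arm --pt "0.45 0 0 -0.5 0 0 0" --pt "0.45 0 0 -1 0 0 0" --pt "0.45 0 0 -1.4 0 0 0" --pt "0.45 0 0 -1.4 0 0 0" --pt "0.45 0 0 -1.4 0 0 0"

```text
time: 17.55
tool_pos: [0.5946, 0.0807, 0.0803]
tool_rot: [-3.141, -0.0, 1.667]
contact_force: [0.2, 0.3, -1.3]
opening: 0.05
grip_force: 15.0
```

Emit:
step_arm --pt "0.45 0 0 -0.1 0 0 0" --pt "0.45 0 0 -0.1 0 0 0" --pt "0.63 0 0 -0.1 0 0 0" --pt "0.63 0 0 -0.1 0 0 0" --pt "0.63 0 0 -0.1 0 0 0"

```text
time: 17.97
tool_pos: [0.595, 0.0807, 0.08]
tool_rot: [3.141, 0.0, 1.667]
contact_force: [0.3, -0.7, -0.1]
opening: 0.0577
grip_force: 0.0
```

Emit:
step_arm --pt "0.63 0 0 0 0 0 0" --pt "0.63 0 0 1 0 0 0" --pt "0.63 0 0 3 0 0 0" --pt "0.63 0 0 6 0 0 0" --pt "0.63 0 0 8 0 0 0"

```text
time: 18.38
tool_pos: [0.5955, 0.0807, 0.1627]
tool_rot: [3.139, 0.0, 1.667]
contact_force: [0.4, -0.3, 1.4]
opening: 0.0577
grip_force: 0.0
```

Emit:
step_arm --pt "0.75 -2 3 0 0 0 -0.1" --pt "0.75 -4 7 0 0 0 -0.2" --pt "0.75 -5 10 0 0 0 -0.3" --pt "0.75 -6 13 0 0 0 -0.332" --pt "0.75 -6.3 13.9 -3 0 0 -0.332"

```text
time: 18.8
tool_pos: [0.5338, 0.2246, 0.1359]
tool_rot: [3.131, -0.007, 1.336]
contact_force: [0.8, 0.5, 0.7]
opening: 0.069
grip_force: 0.0
```

Emit:
step_arm --pt "0.75 0 0 -3 0 0 0" --pt "0.75 0 0 -6 0 0 0" --pt "0.75 0 0 -8 0 0 0" --pt "0.75 0 0 -9 0 0 0" --pt "0.75 0 0 -9 0 0 0"

```text
time: 19.22
tool_pos: [0.5308, 0.2194, 0.0382]
tool_rot: [-3.138, 0.002, 1.335]
contact_force: [-1.2, -0.0, -0.4]
opening: 0.0692
grip_force: 0.0
```

Emit:
step_arm --pt "0.75 0 0 -1.5 0 0 0" --pt "0.75 0 0 -2.8 0 0 0" --pt "0.75 0 0 -3.5 0 0 0" --pt "0.75 0 0 -3.5 0 0 0" --pt "0.45 0 0 -3.5 0 0 0"

```text
time: 19.63
tool_pos: [0.5325, 0.2198, 0.0058]
tool_rot: [3.14, -0.001, 1.334]
contact_force: [0.1, 0.0, 0.0]
opening: 0.0657
grip_force: 0.0
```

Emit:
step_arm --pt "0.45 0 0 0 0 0 0" --pt "0.45 0 0 0 0 0 0" --pt "0.45 0 0 0 0 0 0" --pt "0.45 0 0 0 0 0 0" --pt "0.45 0 0 0 0 0 0"

```text
time: 20.05
tool_pos: [0.5325, 0.2198, 0.0057]
tool_rot: [3.14, -0.001, 1.335]
contact_force: [-0.5, -0.0, 6.3]
opening: 0.0499
grip_force: 15.0
```

```bash
python3 - <<'E'
from h import *
im=save('top','t4.png')
a=cv2.resize(im[130:310,130:430,::-1],None,fx=2.6,fy=2.6,interpolation=cv2.INTER_CUBIC)
cv2.imwrite('pics/t4c.png',a)
print('tray',*rects(im,(22,120,90),(38,255,255),300,.080,roi=(200,140,350,240)),sep='\n')
print('box',*rects(im,(105,120,60),(125,255,255),80,.087,roi=(225,140,325,225)),sep='\n')
print('cover',*rects(im,(8,180,120),(22,255,255),200,.019,roi=(320,200,400,310)),sep='\n')
E
```

```text
tray
(array([602. ,   7.9, 252.5, 132.4]), -84.5, array([269.4, 182.9]))
box
(array([591.8,  81.7,  90. ,  53. ]), -84.7, array([243.9, 184.9]))
cover
(array([ 377.8, -233.3,  109.5,   91.6]), 1.4, array([351.1, 261.2]))
```

View pics/t4c.png

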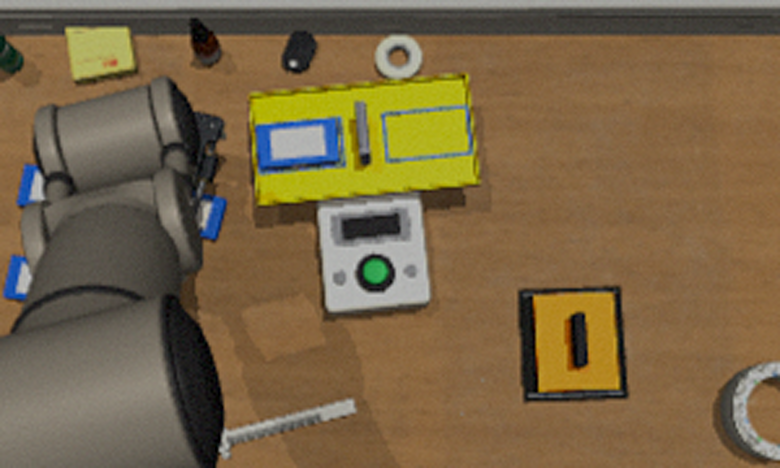

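Box 1 lies on the left outline and the tray is unmoved and level. I'm carrying box 2, which is now gripped, to the right outline.

Emit:
step_arm --pt "0.45 0 0 1 0 0 0" --pt "0.45 0 0 4 0 0 0" --pt "0.45 0 0 8 0 0 0" --pt "0.45 0 0 12 0 0 0" --pt "0.45 0 -2 15 0 0 0.05"

```text
time: 20.52
tool_pos: [0.5322, 0.202, 0.1585]
tool_rot: [3.139, -0.003, 1.387]
contact_force: [0.3, 0.3, -0.9]
opening: 0.0497
grip_force: 15.0
```

Emit:
step_arm --pt "0.45 1 -3 0 0 0 0.06" --pt "0.45 2.5 -6.5 0 0 0 0.12" --pt "0.45 4 -10 0 0 0 0.18" --pt "0.45 5.5 -13.5 0 0 0 0.24" --pt "0.45 6.5 -17 0 0 0 0.282"

```text
time: 20.93
tool_pos: [0.5976, 0.028, 0.1553]
tool_rot: [3.141, 0.0, 1.67]
contact_force: [0.2, -0.0, -0.6]
opening: 0.0496
grip_force: 15.0
```

Emit:
step_arm --pt "0.45 1.2 -3 0 0 0 0" --pt "0.45 1.2 -6 0 0 0 0" --pt "0.45 1.2 -8.5 0 0 0 0" --pt "0.45 1.2 -9.4 -2 0 0 0" --pt "0.45 1.2 -9.4 -4 0 0 0"

```text
time: 21.35
tool_pos: [0.6095, -0.0675, 0.1158]
tool_rot: [3.139, 0.002, 1.663]
contact_force: [0.6, 0.2, -1.9]
opening: 0.0494
grip_force: 15.0
```

Emit:
step_arm --pt "0.45 0 0 -1 0 0 0" --pt "0.45 0 0 -1.8 0 0 0" --pt "0.45 0 0 -1.8 0 0 0" --pt "0.45 0 0 -1.8 0 0 0"

```text
time: 21.68
tool_pos: [0.609, -0.0637, 0.0971]
tool_rot: [3.141, -0.0, 1.667]
contact_force: [0.8, -0.2, -0.1]
opening: 0.0498
grip_force: 15.0
```

Emit:
step_arm --pt "0.45 0 0 -0.6 0 0 0" --pt "0.45 0 0 -1.2 0 0 0" --pt "0.45 0 0 -1.65 0 0 0" --pt "0.45 0 0 -1.65 0 0 0" --pt "0.45 0 0 -1.65 0 0 0"

```text
time: 22.1
tool_pos: [0.6087, -0.0642, 0.0799]
tool_rot: [-3.141, -0.0, 1.667]
contact_force: [-0.0, 0.5, -0.5]
opening: 0.0499
grip_force: 15.0
```

Emit:
step_arm --pt "0.45 0 0 -0.05 0 0 0" --pt "0.63 0 0 -0.05 0 0 0" --pt "0.63 0 0 -0.05 0 0 0" --pt "0.63 0 0 -0.05 0 0 0" --pt "0.63 0 0 -0.05 0 0 0"

```text
time: 22.52
tool_pos: [0.609, -0.0643, 0.08]
tool_rot: [3.141, 0.0, 1.667]
contact_force: [-0.9, 0.7, -0.1]
opening: 0.0579
grip_force: 0.0
```

Emit:
step_arm --pt "0.63 0 0 1 0 0 0" --pt "0.63 0 0 3 0 0 0" --pt "0.63 0 0 6 0 0 0" --pt "0.63 0 2 8 0 0 0" --pt "0.63 0 5 8 0 0 0"

```text
time: 22.93
tool_pos: [0.6117, -0.0164, 0.1657]
tool_rot: [3.132, 0.003, 1.663]
contact_force: [0.8, 1.0, -0.5]
opening: 0.0575
grip_force: 0.0
```

Emit:
step_arm --pt "0.75 -0.5 4 0 0 0 -0.05" --pt "0.75 -1 8 0 0 0 -0.1" --pt "0.75 -2 12 0 0 0 -0.15" --pt "0.75 -3 16 0 0 0 -0.2" --pt "0.75 -4 20 0 0 0 -0.234"

```text
time: 23.35
tool_pos: [0.5683, 0.1875, 0.1608]
tool_rot: [3.14, -0.0, 1.43]
contact_force: [1.8, -0.5, -0.9]
opening: 0.069
grip_force: 0.0
```

Emit:
step_arm --pt "0.75 -0.5 4 0 0 0 0" --pt "0.75 -1 8 0 0 0 0" --pt "0.75 -1.2 12 0 0 0 0" --pt "0.75 -1.2 16 0 0 0 0" --pt "0.75 -1.2 18.3 -1.5 0 0 0"

```text
time: 23.77
tool_pos: [0.5574, 0.3738, 0.1488]
tool_rot: [3.136, -0.005, 1.435]
contact_force: [1.4, -1.2, 0.8]
opening: 0.069
grip_force: 0.0
```

Emit:
step_arm --pt "0.75 0 0 -3 0 0 0" --pt "0.75 0 0 -6 0 0 0" --pt "0.75 0 0 -9 0 0 0" --pt "0.75 0 0 -10 0 0 0" --pt "0.75 0 0 -10 0 0 0"

```text
time: 24.18
tool_pos: [0.5553, 0.3679, 0.0422]
tool_rot: [-3.137, 0.003, 1.433]
contact_force: [-0.7, -0.2, 0.4]
opening: 0.0687
grip_force: 0.0
```

Emit:
step_arm --pt "0.75 0 0 -1.5 0 0 0" --pt "0.75 0 0 -3 0 0 0" --pt "0.75 0 0 -3.9 0 0 0" --pt "0.75 0 0 -3.9 0 0 0" --pt "0.45 0 0 -3.9 0 0 0"

```text
time: 24.6
tool_pos: [0.5575, 0.3689, 0.007]
tool_rot: [3.14, -0.001, 1.432]
contact_force: [0.6, -0.9, -0.1]
opening: 0.0654
grip_force: 0.0
```

Emit:
step_arm --pt "0.45 0 0 0 0 0 0" --pt "0.45 0 0 0 0 0 0" --pt "0.45 0 0 0 0 0 0" --pt "0.45 0 0 0 0 0 0" --pt "0.45 0 0 0 0 0 0"

```text
time: 25.02
tool_pos: [0.5576, 0.369, 0.0071]
tool_rot: [3.14, -0.001, 1.433]
contact_force: [-0.3, -0.0, 6.2]
opening: 0.0498
grip_force: 15.0
```

```bash
python3 - <<'E'
from h import *
im=save('top','t5.png')
print('tray',*rects(im,(22,120,90),(38,255,255),300,.080,roi=(200,140,350,240)),sep='\n')
print('box',*rects(im,(105,120,60),(125,255,255),80,.087,roi=(225,140,325,225)),sep='\n')
print('label',*rects(im,(0,0,110),(180,70,255),50,.087,roi=(230,150,325,205)),sep='\n')
im=cv2.imread('pics/t0.png')[:,:,::-1].copy()
print('label0',*rects(im,(0,0,110),(180,70,255),50,.014,roi=(100,180,225,280)),sep='\n')
E
```

```text
tray
(array([601.9,   8.1, 252.9, 132.8]), -84.3, array([269.5, 182.9]))
box
(array([591.8,  81.7,  90. ,  53. ]), -84.7, array([243.8, 184.9]))
(array([606. , -63.2,  94.3,  53. ]), -84.9, array([294.5, 180. ]))
label
(array([594.8,  81.5,  59.8,  33.5]), -84.2, array([244.1, 184.4]))
(array([609.1, -63.8,  59.9,  33.7]), -83.8, array([294.1, 179.5]))
(array([685.6, -31.7,  53.1,  27.8]), 89.9, array([282.8, 154.8]))
label0
(array([345.2, 339.4,  86.1,  38.2]), 89.9, array([157.9, 273.5]))
(array([389.5, 217.8,  58.9,  33.4]), 83.6, array([199.3, 257.5]))
(array([449. , 379.2,  59.5,  32.7]), 81.8, array([146.5, 237.8]))
(array([532.8, 220.8,  59.4,  33.4]), 77.3, array([200.2, 210.4]))
(array([481.2, 502.1, 191.3,  38.9]), 4.7, array([104. , 229.4]))
(array([558.3, 370.3,  59.5,  33.5]), 82.7, array([151.6, 202.2]))
```

Both first boxes are on their outlines within about 2 mm. Box 3 goes on top at the left.

Emit:
step_arm --pt "0.45 0 0 1 0 0 0" --pt "0.45 0 0 4 0 0 0" --pt "0.45 0 0 8 0 0 0" --pt "0.45 0 0 12 0 0 0" --pt "0.45 0 -2 15 0 0 0.05"

```text
time: 25.48
tool_pos: [0.5569, 0.3515, 0.1595]
tool_rot: [3.139, -0.003, 1.485]
contact_force: [0.8, -0.0, 0.7]
opening: 0.0499
grip_force: 15.0
```

Emit:
step_arm --pt "0.45 1 -3 0 0 0 0.04" --pt "0.45 2 -6.5 0 0 0 0.08" --pt "0.45 3 -10 0 0 0 0.12" --pt "0.45 3.7 -13.5 0 0 0 0.16" --pt "0.45 3.7 -17 0 0 0 0.184"

```text
time: 25.9
tool_pos: [0.5945, 0.1769, 0.1561]
tool_rot: [3.141, 0.0, 1.669]
contact_force: [-0.1, 0.1, -1.0]
opening: 0.0498
grip_force: 15.0
```

Emit:
step_arm --pt "0.45 0.05 -3 0 0 0 0" --pt "0.45 0.05 -6 0 0 0 0" --pt "0.45 0.05 -8.8 0 0 0 0" --pt "0.45 0.05 -9.8 -2 0 0 0" --pt "0.45 0.05 -9.8 -3 0 0 0"

```text
time: 26.32
tool_pos: [0.5939, 0.078, 0.1251]
tool_rot: [-3.141, 0.0, 1.663]
contact_force: [-0.3, 0.5, -0.8]
opening: 0.0499
grip_force: 15.0
```

Emit:
step_arm --pt "0.45 0 0 -1 0 0 0" --pt "0.45 0 0 -1.8 0 0 0" --pt "0.45 0 0 -1.8 0 0 0" --pt "0.45 0 0 -1.8 0 0 0"

```text
time: 26.65
tool_pos: [0.5941, 0.0819, 0.1073]
tool_rot: [-3.141, -0.0, 1.668]
contact_force: [-1.2, -0.8, -1.1]
opening: 0.0498
grip_force: 15.0
```

Emit:
step_arm --pt "0.45 0.05 -0.05 -0.5 0 0 0" --pt "0.45 0.05 -0.05 -1 0 0 0" --pt "0.45 0.05 -0.05 -1.2 0 0 0" --pt "0.45 0.05 -0.05 -1.2 0 0 0" --pt "0.45 0.05 -0.05 -1.2 0 0 0"

```text
time: 27.07
tool_pos: [0.5948, 0.0803, 0.0957]
tool_rot: [-3.142, -0.0, 1.667]
contact_force: [-0.6, 0.2, -0.5]
opening: 0.0499
grip_force: 15.0
```

Emit:
step_arm --pt "0.45 0 0 -0.05 0 0 0" --pt "0.63 0 0 -0.05 0 0 0" --pt "0.63 0 0 -0.05 0 0 0" --pt "0.63 0 0 -0.05 0 0 0" --pt "0.63 0 0 -0.05 0 0 0"

```text
time: 27.48
tool_pos: [0.595, 0.0801, 0.0955]
tool_rot: [3.141, 0.0, 1.667]
contact_force: [0.4, -0.0, 0.4]
opening: 0.0577
grip_force: 0.0
```

Emit:
step_arm --pt "0.63 0 0 1 0 0 0" --pt "0.63 0 0 3 0 0 0" --pt "0.63 0 0 5 0 0 0" --pt "0.63 -1 2 6 0 0 -0.05" --pt "0.63 -2.6 5.6 6 0 0 -0.1"

```text
time: 27.9
tool_pos: [0.5717, 0.1341, 0.1589]
tool_rot: [3.134, 0.0, 1.56]
contact_force: [1.0, 1.4, -0.7]
opening: 0.0578
grip_force: 0.0
```

Emit:
step_arm --pt "0.75 -2 3.5 0 0 0 -0.05" --pt "0.75 -4 7 0 0 0 -0.1" --pt "0.75 -6 10.5 0 0 0 -0.139" --pt "0.75 -8 14 0 0 0 -0.139" --pt "0.75 -10 17.5 0 0 0 -0.139"

```text
time: 28.32
tool_pos: [0.4679, 0.3127, 0.1563]
tool_rot: [3.14, -0.001, 1.427]
contact_force: [-0.2, -0.3, -0.4]
opening: 0.0688
grip_force: 0.0
```

Emit:
step_arm --pt "0.75 -1 3 0 0 0 0" --pt "0.75 -2 6.5 -2 0 0 0" --pt "0.75 -2 6.5 -5 0 0 0" --pt "0.75 -2 6.5 -9 0 0 0" --pt "0.75 -2 6.5 -11 0 0 0"

```text
time: 28.73
tool_pos: [0.4469, 0.3762, 0.0425]
tool_rot: [-3.139, 0.002, 1.429]
contact_force: [-0.1, -0.9, -0.0]
opening: 0.0689
grip_force: 0.0
```

Emit:
step_arm --pt "0.75 0 0 0 0 0 0" --pt "0.75 0 0 0 0 0 0" --pt "0.75 0 0 0 0 0 0"

```text
time: 28.98
tool_pos: [0.4502, 0.3768, 0.0473]
tool_rot: [3.139, -0.002, 1.427]
contact_force: [0.9, 0.7, 0.5]
opening: 0.0689
grip_force: 0.0
```

Emit:
step_arm --pt "0.75 0 0 -1.5 0 0 0" --pt "0.75 0 0 -3 0 0 0" --pt "0.75 0 0 -4 0 0 0" --pt "0.75 0 0 -4 0 0 0" --pt "0.45 0 0 -4 0 0 0"

```text
time: 29.4
tool_pos: [0.4494, 0.3764, 0.0062]
tool_rot: [3.141, -0.001, 1.427]
contact_force: [0.7, -0.2, 0.1]
opening: 0.0656
grip_force: 0.0
```

Emit:
step_arm --pt "0.45 0 0 0 0 0 0" --pt "0.45 0 0 0 0 0 0" --pt "0.45 0 0 0 0 0 0" --pt "0.45 0 0 0 0 0 0" --pt "0.45 0 0 0 0 0 0"

```text
time: 29.82
tool_pos: [0.4495, 0.3766, 0.0063]
tool_rot: [3.14, -0.001, 1.428]
contact_force: [-0.4, -0.7, 6.8]
opening: 0.0499
grip_force: 15.0
```

```bash
python3 - <<'E'
from h import *
im=save('top','t6.png')
print('tray',*rects(im,(22,120,90),(38,255,255),300,.080,roi=(200,140,350,240)),sep='\n')
print('labela',*rects(im,(0,0,110),(180,70,255),50,.101,roi=(230,165,270,205)),sep='\n')
print('labelb',*rects(im,(0,0,110),(180,70,255),50,.087,roi=(272,165,325,205)),sep='\n')
E
```

```text
tray
(array([602. ,   7.9, 252.5, 132.4]), -84.5, array([269.5, 182.9]))
labela
(array([594.9,  81.2,  59.8,  33.4]), -84.2, array([243.8, 183.1]))
labelb
(array([609.3, -63.6,  58.3,  33.1]), 89.9, array([294.1, 179.5]))
```

Emit:
step_arm --pt "0.45 0 0 1 0 0 0" --pt "0.45 0 0 4 0 0 0" --pt "0.45 0 0 8 0 0 0" --pt "0.45 0 0 12 0 0 0" --pt "0.45 1 -2.1 15 0 0 0.05"

```text
time: 30.28
tool_pos: [0.458, 0.3579, 0.159]
tool_rot: [3.14, -0.003, 1.481]
contact_force: [0.3, 0.6, -0.9]
opening: 0.0496
grip_force: 15.0
```

Emit:
step_arm --pt "0.45 1.5 -3.5 0 0 0 0.04" --pt "0.45 3 -7 0 0 0 0.08" --pt "0.45 4.5 -10.5 0 0 0 0.12" --pt "0.45 6 -14 0 0 0 0.16" --pt "0.45 7.5 -17.5 0 0 0 0.189"

```text
time: 30.7
tool_pos: [0.534, 0.1785, 0.1559]
tool_rot: [3.141, -0.0, 1.669]
contact_force: [0.8, 0.3, -0.7]
opening: 0.0498
grip_force: 15.0
```

Emit:
step_arm --pt "0.45 1.5 -3.5 0 0 0 0" --pt "0.45 3 -7 0 0 0 0" --pt "0.45 4.5 -10.5 0 0 0 0" --pt "0.45 6 -14 0 0 0 0" --pt "0.45 7.45 -17.5 0 0 0 0"

```text
time: 31.12
tool_pos: [0.6086, 0.0034, 0.1558]
tool_rot: [3.141, -0.0, 1.667]
contact_force: [1.0, 0.8, -1.2]
opening: 0.0499
grip_force: 15.0
```

Emit:
step_arm --pt "0.45 0 -3 0 0 0 0" --pt "0.45 0 -5.5 0 0 0 0" --pt "0.45 0 -7 0 0 0 0" --pt "0.45 0 -7 -2 0 0 0" --pt "0.45 0 -7 -4 0 0 0"

```text
time: 31.53
tool_pos: [0.6091, -0.0659, 0.1163]
tool_rot: [3.138, 0.001, 1.665]
contact_force: [-0.0, 0.3, -0.9]
opening: 0.0499
grip_force: 15.0
```

Emit:
step_arm --pt "0.45 0 0 0 0 0 0" --pt "0.45 0 0 0 0 0 0" --pt "0.45 0 0 0 0 0 0" --pt "0.45 0 0 0 0 0 0"

```text
time: 31.87
tool_pos: [0.6092, -0.0644, 0.1168]
tool_rot: [3.139, 0.001, 1.667]
contact_force: [-0.4, 0.0, -0.4]
opening: 0.0497
grip_force: 15.0
```

Emit:
step_arm --pt "0.45 0 0 -0.7 0 0 0" --pt "0.45 0 0 -1.4 0 0 0" --pt "0.45 0 0 -2.0 0 0 0" --pt "0.45 0 0 -2.0 0 0 0" --pt "0.45 0 0 -2.0 0 0 0"

```text
time: 32.28
tool_pos: [0.608, -0.0647, 0.0946]
tool_rot: [-3.14, -0.0, 1.667]
contact_force: [0.5, -0.1, -0.8]
opening: 0.0497
grip_force: 15.0
```

Emit:
step_arm --pt "0.45 0.05 0 0 0 0 0" --pt "0.63 0.05 0 0 0 0 0" --pt "0.63 0.05 0 0 0 0 0" --pt "0.63 0.05 0 0 0 0 0" --pt "0.63 0.05 0 0 0 0 0"

```text
time: 32.7
tool_pos: [0.609, -0.0649, 0.0955]
tool_rot: [3.141, 0.0, 1.667]
contact_force: [0.4, 0.7, 0.1]
opening: 0.0576
grip_force: 0.0
```

Emit:
step_arm --pt "0.63 0 0 1 0 0 0" --pt "0.63 0 0 3 0 0 0" --pt "0.63 0 0 6 0 0 0" --pt "0.63 0 0 8 0 0 0" --pt "0.63 0 0 8 0 0 0"

```text
time: 33.12
tool_pos: [0.6113, -0.0654, 0.1812]
tool_rot: [3.132, 0.003, 1.667]
contact_force: [0.0, 0.0, 0.6]
opening: 0.0579
grip_force: 0.0
```

Emit:
step_arm --pt "0.3 -3 3.5 0 0 0 0" --pt "0 -6 7 0 0 0 0" --pt "0 -9 10.5 0 0 0 0" --pt "0 -12 14 0 0 0 0" --pt "0 -15 17.5 0 0 0 0"

```text
time: 33.53
tool_pos: [0.4716, 0.0944, 0.1754]
tool_rot: [3.141, -0.0, 1.666]
contact_force: [0.2, 0.2, -0.0]
opening: 0.0293
grip_force: 0.0
```

Emit:
step_arm --pt "0 0 3.5 0 0 0 0" --pt "0 0 7 0 0 0 0" --pt "0 0 10.5 0 0 0 0" --pt "0 0 10.5 0 0 0 0" --pt "0 0 10.5 0 0 0 0"

```text
time: 33.95
tool_pos: [0.4728, 0.1998, 0.1752]
tool_rot: [-3.142, 0.0, 1.67]
contact_force: [0.4, -0.7, -0.8]
opening: 0.0004
grip_force: 0.0
```

```bash
python3 - <<'E'
from h import *
im=save('top','t7.png'); s=save('scene','s7.png')
a=cv2.resize(im[130:310,200:450,::-1],None,fx=1.9,fy=1.9,interpolation=cv2.INTER_CUBIC)
b=cv2.resize(s[170:270,190:330,::-1],None,fx=2.3,fy=2.3,interpolation=cv2.INTER_CUBIC)
c=np.zeros((max(len(a),len(b)),a.shape[1]+b.shape[1],3),np.uint8); c[:len(a),:a.shape[1]]=a; c[:len(b),a.shape[1]:]=b
cv2.imwrite('pics/t7c.png',c)
print('tray',*rects(im,(22,120,90),(38,255,255),300,.080,roi=(200,140,350,240)),sep='\n')
print('labels',*rects(im,(0,0,110),(180,70,255),50,.101,roi=(230,165,325,205)),sep='\n')
print('cover',*rects(im,(8,180,120),(22,255,255),200,.019,roi=(320,200,420,310)),sep='\n')
for n,i in(('top',im),('scene',s)): print('key',n,*rects(i,(60,120,60),(90,255,255),30,.055,n=n,roi=(240,200,305,260)),sep='\n')
print(observe()['time'],observe()['tool_pos'])
E
```

```text
tray
(array([602. ,   7.9, 252.6, 132.4]), -84.4, array([269.5, 183. ]))
labels
(array([594.9,  81.2,  59.8,  33.4]), -84.2, array([243.8, 183.1]))
(array([608.8, -63. ,  59.8,  33.5]), -84.2, array([294. , 178.4]))
cover
(array([ 377.8, -233.3,  109.5,   91.6]), 1.4, array([351.2, 261.2]))
key
top
(array([455.4,  -6.6,  26.5,  26.2]), 0.3, array([274.1, 233.7]))
key
scene
34.05 [0.47307634 0.19787262 0.17515656]
```

View pics/t7c.png

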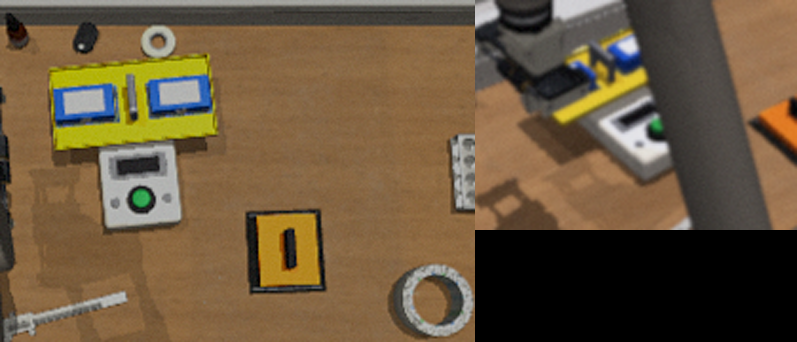

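All four boxes are loaded in two aligned piles, and the tray and cover are unmoved. Now the print key at (455.5, -6).

Emit:
step_arm --pt "0 -0.5 -3.5 0 0 0 0" --pt "0 -1 -7 0 0 0 0" --pt "0 -1.75 -10.5 0 0 0 0" --pt "0 -1.75 -14 0 0 0 0" --pt "0 -1.75 -17.5 -1 0 0 0"

```text
time: 34.47
tool_pos: [0.456, 0.0205, 0.1667]
tool_rot: [3.138, 0.001, 1.665]
contact_force: [1.9, -0.1, 0.1]
opening: 0.0007
grip_force: 0.0
```

Emit:
step_arm --pt "0 0 -2 -2 0 0 0" --pt "0 0 -2.9 -5 0 0 0" --pt "0 0 -2.9 -8 0 0 0" --pt "0 0 -2.9 -8.5 0 0 0" --pt "0 0 -2.9 -8.5 0 0 0"

```text
time: 34.88
tool_pos: [0.4542, -0.0065, 0.0791]
tool_rot: [-3.137, -0.001, 1.664]
contact_force: [0.5, -0.4, 0.7]
opening: 0.0003
grip_force: 0.0
```

Emit:
step_arm --pt "0 0 0 -0.3 0 0 0" --pt "0 0 0 -0.6 0 0 0" --pt "0 0 0 -0.9 0 0 0" --pt "0 0 0 -1.2 0 0 0" --pt "0 0 0 -1.2 0 0 0"

```text
time: 35.3
tool_pos: [0.4564, -0.0055, 0.0686]
tool_rot: [3.14, 0.0, 1.667]
contact_force: [1.4, -0.4, 2.5]
opening: 0.0003
grip_force: 0.9
```

Emit:
step_arm --pt "0 0 0 -0.1 0 0 0" --pt "0 0 0 -0.2 0 0 0" --pt "0 0 0 -0.2 0 0 0" --pt "0 0 0 -0.2 0 0 0"

```text
time: 35.63
tool_pos: [0.4564, -0.0055, 0.0665]
tool_rot: [3.14, 0.0, 1.667]
contact_force: [2.8, 1.5, 2.6]
opening: 0.0008
grip_force: 1.4
```

Emit:
step_arm --pt "0 0 0 -0.1 0 0 0" --pt "0 0 0 -0.2 0 0 0" --pt "0 0 0 -0.2 0 0 0" --pt "0 0 0 -0.2 0 0 0"

```text
time: 35.97
tool_pos: [0.4561, -0.0057, 0.0643]
tool_rot: [3.141, 0.0, 1.667]
contact_force: [3.3, 1.1, 3.3]
opening: 0.0006
grip_force: 1.9
```

Emit:
step_arm --pt "0 0 0 -0.1 0 0 0" --pt "0 0 0 -0.2 0 0 0" --pt "0 0 0 -0.2 0 0 0" --pt "0 0 0 -0.2 0 0 0"

```text
time: 36.3
tool_pos: [0.4563, -0.0057, 0.0639]
tool_rot: [3.14, 0.001, 1.667]
contact_force: [-2.9, 1.9, 22.2]
opening: 0.0007
grip_force: 10.7
```

Emit:
step_arm --pt "0 0 0 -0.1 0 0 0" --pt "0 0 0 -0.1 0 0 0" --pt "0 0 0 -0.1 0 0 0"

```text
time: 36.55
tool_pos: [0.4564, -0.0057, 0.0637]
tool_rot: [3.139, 0.001, 1.667]
contact_force: [-4.4, 1.8, 30.8]
opening: 0.0005
grip_force: 15.2
```

The key hit its stop after about 6 mm of travel. Releasing and retreating.

Emit:
step_arm --pt "0 0 0 0.4 0 0 0" --pt "0 0 0 1.2 0 0 0" --pt "0 0 0 3 0 0 0" --pt "0 0 0 6 0 0 0" --pt "0 0 0 10 0 0 0"

```text
time: 36.97
tool_pos: [0.4528, -0.0054, 0.1599]
tool_rot: [-3.133, -0.002, 1.666]
contact_force: [0.9, 0.4, -0.1]
opening: 0.0005
grip_force: 0.0
```

Emit:
step_arm --pt "0 0 3 1 0 0 0" --pt "0 0 7 1 0 0 0" --pt "0 0 11 1 0 0 0" --pt "0 0 15 1 0 0 0" --pt "0 0 19 1 0 0 0"

```text
time: 37.38
tool_pos: [0.4544, 0.1856, 0.1709]
tool_rot: [-3.139, 0.001, 1.666]
contact_force: [1.4, -0.3, -0.6]
opening: 0.0003
grip_force: 0.0
```

Emit:
step_arm --pt "0 0 3 0 0 0 0" --pt "0 0 5 0 0 0 0" --pt "0 0 6 0 0 0 0" --pt "0 0 6 0 0 0 0" --pt "0 0 6 0 0 0 0"

```text
time: 37.8
tool_pos: [0.4552, 0.2436, 0.1707]
tool_rot: [-3.14, 0.001, 1.667]
contact_force: [-0.9, -0.1, 0.1]
opening: 0.0
grip_force: 0.0
```

```bash
python3 - <<'E'
from h import *
im=save('top','t8.png')
cv2.imwrite('pics/t8c.png',cv2.resize(im[130:330,100:470,::-1],None,fx=2,fy=2,interpolation=cv2.INTER_CUBIC))
print('tray',*rects(im,(22,120,90),(38,255,255),300,.080,roi=(200,140,350,240)),sep='\n')
print('labels',*rects(im,(0,0,110),(180,70,255),50,.101,roi=(230,165,325,205)),sep='\n')
print('cover',*rects(im,(8,180,120),(22,255,255),200,.019,roi=(320,150,460,325)),sep='\n')
print('mat',*rects(im,(0,0,0),(180,255,60),50,.003,roi=(320,230,380,300)),sep='\n')
print('key',*rects(im,(60,120,60),(90,255,255),30,.055,roi=(240,200,305,260)),sep='\n')
E
```

```text
tray
(array([602. ,   7.9, 252.5, 132.4]), -84.4, array([269.4, 183. ]))
labels
(array([594.9,  81.3,  59.8,  33.6]), -84.7, array([243.8, 183.1]))
(array([608.8, -63. ,  59.8,  33.5]), -84.2, array([294. , 178.4]))
cover
(array([ 377.8, -233.3,  109.5,   91.6]), 1.4, array([351.2, 261.3]))
mat
(array([ 377.4, -232.2,  128.3,  118.5]), 1.8, array([349.9, 261.9]))
key
(array([455.4,  -5.2,  29.1,  26.5]), 89.9, array([274. , 233.7]))
```

View pics/t8c.png

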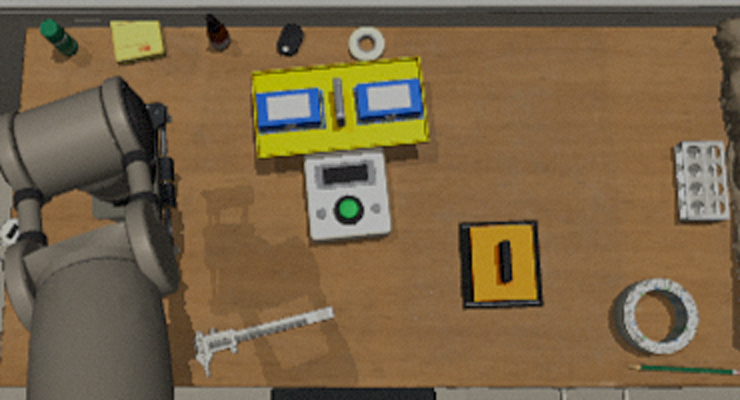

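The tray is loaded and square, the cover is on the mat, the key is back up, and the tape rolls and bottle are undisturbed. Handing in.

```bash
python3 -c "
from cell import *
print(hand_in())"
```

```text
the job is handed in; nothing more can be done
None
```

The job is done and handed in: the cover is parked on the mat, the tray sits square on the bars with all four slide boxes that were present in two even piles, and the print key was pressed fully down and released. The handed-in job's verdict was not shown.

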